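Dry-touch test in the heraldic painting studio

ROBOT

A 6-joint arm with a two-finger parallel gripper is mounted at the origin on the work surface. World frame = base frame: x ahead of the robot, y to its left, z up, the work surface at z = 0. Lengths are in mm, angles in rad, forces in N, time in s.
With the tool pointing down it reaches from about 325 to 775 mm from the base axis. Payload 9.3 kg.
Tool frame: the origin (TCP) lies midway between the tips of the shut fingers; the grasp point (between the pads) lies 19 mm behind it; z points along the fingers, y is the line along which they close (so a half turn about z gives the same grasp; the last joint's range is limited). The gripper opens to 85 mm and grips with 20 to 120 N. Pads are 22 mm wide; open, the fingers measure 114 mm over their backs; the gripper's body (76 mm by 85 mm) begins 54 mm behind the grasp point. The pads swing forward as they close: fully open they stand 13 mm farther back than shut.
Start: joints at [1.005, 0.259, 0.021, 1.334, 0, 1.418], TCP at [220.647, 503.797, 231.279] pointing down, gripper open.
Joint ranges: [-3.04, 3.04], [-0.91, 1.82], [-1.04, 1.36], [-1.92, 1.95], [-1.52, 1.45], [-3.14, 3.14]. Speed limits (rad/s): [2.22, 2.22, 2.79, 3.14, 3.14, 3.14].

INTERFACE

Orientations are given as a rotation vector (axis times angle).
In Python, from station import read_state, get_image, get_calibration, sign_off gives the robot as it stands.
- The arm moves only by the tool send_rows, never from a script. Its argument "steps" is a list of rows, each a list of 3 entries, a list of its own where there are three numbers: the opening, from -1 (shut) to 1 (fully open), then the shift along the world's x, y, z in mm, then the turn about the world's z in degrees. A call has 1 to 12 rows; each row is the pose to reach, as a shift and turn from the pose commanded when the call began; what a row does not reach only later rows make up. A row lasts 1/10 s, in which the tool goes at most 50 mm and 8.59 degrees, less where a joint would pass 70% of its speed; a pose out of reach is approached as far as the arm can. A call with a gripper value outside its range is refused whole. The fingers move at their own pace and stop on an object; the grip force is fixed at half the most. Time passes only in rows, so rows that repeat a pose let the fingers close. It gives the time, the measured TCP pose, the force, the opening and the grip force at its end, in the units of the state.
- read_state(): the state, without advancing time (a new reading comes with each control period).
- get_image(name): name is "side" or "top"; returns the picture (420x560x3 uint8, red, green, blue); there is no depth.
- get_calibration(name): a dict with "mtx" (3x3 intrinsics, pixels), "rvec" (rotation vector, rad) and "tvec" (3), from world to camera coordinates, as OpenCV has them. Camera axes: x right, y down, z forward; pixel columns grow to the right and rows downward; lengths in mm; the calibration is good to about 2 mm. A picture is of the moment at which its call begins. get_calibration takes no time and is no camera call.
- sign_off(): hands the job in; it is judged then, once.
The state is a dict: "t": time; "joint_positions": joint angles; "joint_vel": joint speeds; "joint_torque": joint torques, N m; "ee_pos": TCP position; "eef_rot": TCP orientation; "contact_force": force on the tool from outside, world axes, zero at the start; "moment": the same for the moment, N m; "opening": finger opening in mm; "grip_force": force on a finger pad.
Only numpy, scipy, OpenCV 4.12 (cv2) and the standard library are available. Lean on these libraries where they do the work, as an engineer would, in place of code of your own. Each camera call takes 0.05 s, during which the arm holds its last target. There are 200 camera calls.

TASK

Check whether the red shield is dry: touch it lightly with the fingertips for about a second and lift off. Then press the green button on the drying timer fully down, let it come back up, and draw the hand away from everything. The other freshly painted plaques and the timer's grey button must not be touched, and nothing is to be picked up, shoved or knocked over.

Things in the scene. Friction and masses are not known exactly. Their poses are not given: they have to be found in the camera images.
- plaque_red: Loose light-wood plaque, 110 (x) x 90 (y) x 16 mm, 0.35 kg, lying flat on the bench and bearing the red shield. Origin: centre of its underside; z up. It should stay where it lies.
- shield_red_mid (a point): A red heraldic shield with a thin brass rim, 60 mm long (plaque's x) by 50 mm wide (y), flat end towards +x, point towards -x, mounted on springy foam in the middle of its plaque. This point is the middle of the shield's upper face, 28 mm above the bench; its axes are the plaque's, z up.
- shield_red (a joint): How far the red shield is pressed down into its foam, m: about 0 at rest, grows downward, at most 0.005; it gives about 1 mm per 2 N (10 N at the stop) and springs back when released.
- plaque_blue: Same plaque with the blue shield, still wet: not to be touched. Origin: centre of its underside.
- shield_blue_mid (a point): A blue heraldic shield with a thin brass rim, 60 mm long (plaque's x) by 50 mm wide (y), flat end towards +x, point towards -x, mounted on springy foam in the middle of its plaque. This point is the middle of the shield's upper face, 28 mm above the bench; its axes are the plaque's, z up.
- plaque_yellow: Same plaque with the yellow shield, still wet: not to be touched. Origin: centre of its underside.
- shield_yellow_mid (a point): A yellow heraldic shield with a thin brass rim, 60 mm long (plaque's x) by 50 mm wide (y), flat end towards +x, point towards -x, mounted on springy foam in the middle of its plaque. This point is the middle of the shield's upper face, 28 mm above the bench; its axes are the plaque's, z up.
- timer: Drying timer fixed to the bench: white case 90 (x) x 150 (y) x 30 mm high, dark display along its +x side, green button towards its +y end and grey button towards its -y end, 90 mm apart. Origin: centre of its underside; z up.
- start_top (a point): Middle of the top face of the timer's round green button (30 mm across) in its black collar, 52 mm above the bench when up.
- start (a joint): Travel of the green button, m: 0 up, 0.006 fully down, which takes about 5 N; it springs back.
- clear_top (a point): Middle of the top face of the timer's round grey button (30 mm across), same height; not to be touched.
- clear (a joint): Travel of the grey button, m: 0 up, 0.006 fully down.
- jar_mid (a point): Loose small paint jar with a black cap, 44 mm across, 58 mm tall, standing just beyond (+x side of) the red plaque. This point is its centre, half-way up.
- tape_mid (a point): Loose roll of masking tape lying flat just beyond (+x side of) the yellow plaque: ring 60 mm outside, 40 mm inside, 24 mm high. This point is its centre, half-way up.
Mind the look-alikes: they are no part of the job. Of the things shaped like the timer, the white one is meant.

How it is judged:
By the outcome, as a careful person would: the job done as asked, in the order asked, and still so for the second after the job is handed in, with the robot touching nothing.
It also fails if it takes over 42 s, if anything falls off the work surface, if the arm or the gripper's body presses on something with over 40 N, if the wrist force passes 120 N, or if a joint passes its speed limit or range.

## Working session

There is one attempt and no reset: what is moved stays moved. The work goes in short steps, Python scripts to look and compute and a tool call to move; the robot and the scene stay as the last step left them, time stands still between calls to the robot, and variables do not carry over. Pictures are saved under pics/ and viewed, at most 10 in all, crops included, and the job is handed in when it is done.

Besides the shell and the picture viewer there is one more tool, called after ">>>" as name([rows], argument=value, ...), one row to a line, values as JSON. send_rows: Moves the arm, as the interface text tells. Its arguments: {"type":"object","properties":{"steps":{"type":"array"}},"required":["steps"]}

```bash
mkdir -p pics; python3 - <<'E'
from station import *
import cv2
for n in("top","side"):
    im=get_image(n); cv2.imwrite(f"pics/{n}0.png",im[:,:,::-1])
    print(n,get_calibration(n))
s=read_state();print(s)
E
```

```text
top {'mtx': array([[421.73243676,   0.        , 282.74999736],
       [  0.        , 421.73243676, 203.48073366],
       [  0.        ,   0.        ,   1.        ]]), 'rvec': array([ 2.12350039, -2.11772376,  0.18008687]), 'tvec': array([  22.85065138,  567.43458314, 1037.87597521])}
side {'mtx': array([[416.99766207,   0.        , 282.8849858 ],
       [  0.        , 416.99766207, 208.2254122 ],
       [  0.        ,   0.        ,   1.        ]]), 'rvec': array([ 2.21449698, -0.40768387,  0.20540696]), 'tvec': array([-544.76199776,  198.68378579,  769.31806355])}
{'t': 0.1, 'joint_positions': array([ 1.00538987e+00,  2.59152432e-01,  2.08376699e-02,  1.33371201e+00,
       -2.00121593e-05,  1.41819535e+00]), 'joint_vel': array([ 0.0008879 , -0.00101548,  0.00100174,  0.00078517, -0.00090176,
        0.00035628]), 'joint_torque': array([ 5.61822904e-03, -5.56691408e+01,  3.45069945e+01,  1.16312064e-02,
       -1.10617411e-04,  2.76302535e-05]), 'ee_pos': array([220.52126445, 503.57681547, 230.71764951]), 'eef_rot': array([-6.43754149e-01, -3.07450538e+00,  1.82035927e-03]), 'contact_force': array([ 0.62949937, -0.37642336, -0.34163547]), 'moment': array([ 0.00959423, -0.04557679,  0.00826498]), 'grip_force': 0.0, 'opening': 85.37001918833768}
```

View pics/top0.png

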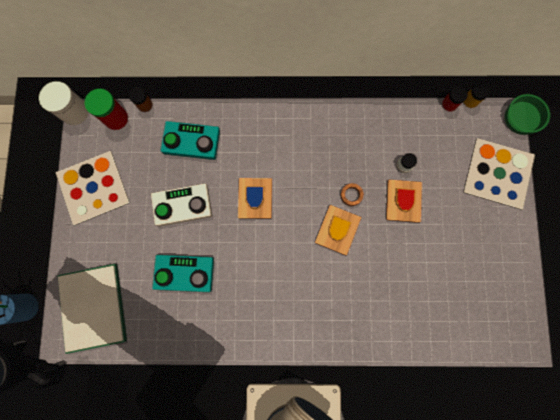

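View pics/side0.png

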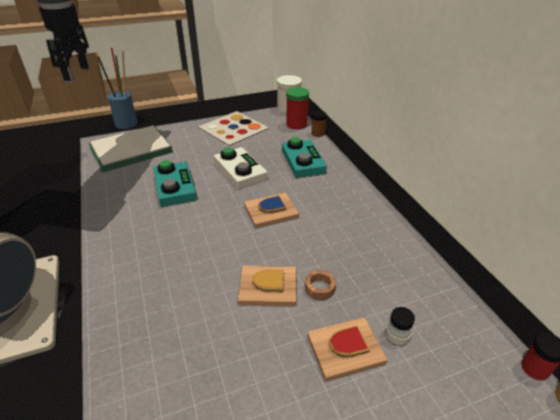

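Top view:
- **Red:** the shield is at (405,200). Red look-alikes are the palette dots and red pots at (110,110) and (453,98), and the other shields are blue (255,197) and yellow (340,228).
- **Green:** the white timer's button is at (163,211). The teal timers' green buttons are at (171,139) and (164,278), and the green lid and cup are at (100,102) and (527,113).

I choose (405,200) and (163,211).

```bash
cat > h.py <<'E'
import cv2, numpy as np
from station import *
def ray(n,uv,z):
    c=get_calibration(n);R=cv2.Rodrigues(c["rvec"])[0];C=-R.T@c["tvec"]
    d=R.T@np.linalg.inv(c["mtx"])@[uv[0],uv[1],1.]
    return (C+d*(z-C[2])/d[2]).round(1)
def blob(im,box,f):
    x0,y0,x1,y1=box;p=im[y0:y1,x0:x1].astype(int)
    m=f(p[...,0],p[...,1],p[...,2]).astype(np.uint8)
    n,l,s,c=cv2.connectedComponentsWithStats(m);i=1+np.argmax(s[1:,4])
    pts=np.argwhere(l==i)[:,::-1]+[x0,y0]
    b=s[i]; return c[i]+[x0,y0],(b[0]+x0,b[1]+y0,b[2],b[3],b[4]),pts.astype(np.float32)
red=lambda r,g,b:(r>110)&(g<60)&(b<60)
green=lambda r,g,b:(g>60)&(r<.6*g)&(b<.7*g)
wood=lambda r,g,b:(r>130)&(r>1.5*b)
E
python3 - <<'E'
from h import *
t=cv2.imread("pics/top0.png")[:,:,::-1];s=cv2.imread("pics/side0.png")[:,:,::-1]
for n,im,box,f,z in [("top",t,(380,170,430,230),red,28),("side",s,(300,315,400,380),red,28),("top",t,(150,195,177,225),green,52),("side",s,(215,140,243,162),green,52)]:
    c,b,p=blob(im,box,f);print(n,c,b,ray(n,c,z))
c,b,p=blob(t,(380,172,430,230),lambda r,g,b:(r>110)&(r>1.4*b))
q=cv2.boxPoints(cv2.minAreaRect(p));print("plaque",[ray("top",k,16)[:2] for k in q])
g=lambda r,g,b:(abs(r-b)<25)&(r>150)
c,b,p=blob(t,(145,180,220,230),g)
q=cv2.boxPoints(cv2.minAreaRect(p));print("timer",[ray("top",k,30)[:2] for k in q])
print("jar",ray("top",(408,161),58)); print("grey",ray("top",(197,205),52))
a=cv2.resize(t[165:235,365:440],(400,373),interpolation=2);bb=cv2.resize(t[165:235,145:220],(400,373),interpolation=2)
cv2.imwrite("pics/crop.png",np.hstack([a,bb])[:,:,::-1])
E
```

```text
top [405.10891089 198.58085809] (np.int32(397), np.int32(189), np.int32(17), np.int32(21), np.int32(303)) [ 585.4 -298.    28. ]
side [347.84210526 340.64855688] (np.int32(331), np.int32(328), np.int32(35), np.int32(24), np.int32(589)) [ 585.7 -298.5   28. ]
top [161.55140187 209.90654206] (np.int32(156), np.int32(205), np.int32(12), np.int32(11), np.int32(107)) [549.9 337.7  52. ]
side [227.47457627 150.96610169] (np.int32(223), np.int32(148), np.int32(10), np.int32(7), np.int32(59)) [549.4 331.7  52. ]
plaque [array([ 527.1, -249.1]), array([ 641.9, -257.2]), array([ 639. , -349.9]), array([ 524.5, -340. ])]
timer [array([567.4, 319.1]), array([589. , 277.6]), array([537.6, 250. ]), array([516.3, 291.2])]
jar [ 679.4 -301.9   58. ]
grey [563.  246.3  52. ]
```

View pics/crop.png

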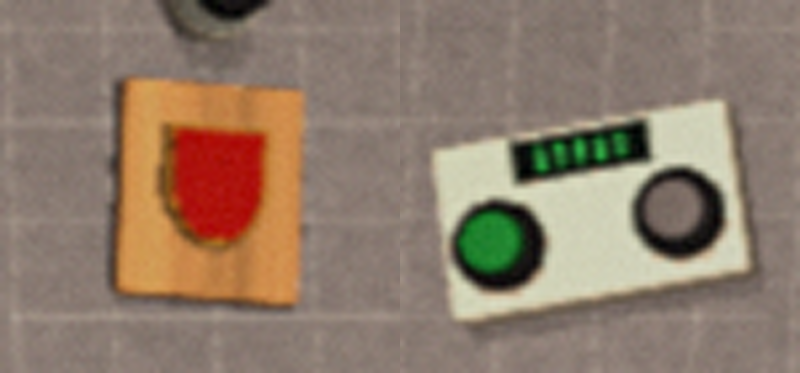

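The crop confirms both: a red shield with a brass rim on a plain plaque, and a white timer with its green button at left (+y) and grey at right. Target: shield (583,-298), button (549.5,335). First I shut the fingers and travel high.

>>> send_rows([
  [-1,[45,-100,0],0],
  [-1,[90,-200,0],0],
  [-1,[180,-400,0],0],
  [-1,[180,-400,0],0],
  [-1,[180,-400,0],0],
  [-1,[180,-400,0],0],
  [-1,[362,-802,-50],0],
  [-1,[362,-802,-50],0],
  [-1,[362,-802,-50],0],
  [-1,[362,-802,-50],0],
  [-1,[362,-802,-50],0],
  [-1,[362,-802,-50],0],
])

```text
t: 1.3
ee_pos: [467.1, -44.3, 205.3]
eef_rot: [-0.644, -3.075, -0.0]
contact_force: [1.1, 0.5, 0.0]
opening: -0.0
grip_force: 0.0
```

>>> send_rows([
  [-1,[100,-220,-60],0],
  [-1,[100,-220,-60],0],
  [-1,[100,-220,-60],0],
  [-1,[100,-220,-60],0],
  [-1,[100,-220,-60],0],
  [-1,[100,-220,-60],0],
  [-1,[100,-220,-60],0],
  [-1,[100,-220,-60],0],
  [-1,[100,-220,-60],0],
])

```text
t: 2.2
ee_pos: [566.8, -261.0, 146.3]
eef_rot: [0.642, 3.075, -0.0]
contact_force: [-0.5, -0.1, 0.2]
opening: 0.0
grip_force: 0.0
```

```bash
python3 -c "
from h import *
s=read_state();print(s['t'],s['ee_pos'],s['contact_force'],abs(s['joint_vel']).max())"
```

```text
2.2 [ 566.7680081  -261.03618861  146.30163453] [-0.45835146 -0.12750065  0.15230727] 0.00425656822468994
```

>>> send_rows([
  [-1,[16,-37,0],0],
  [-1,[16,-37,-30],0],
  [-1,[16,-37,-60],0],
  [-1,[16,-37,-90],0],
  [-1,[16,-37,-100],0],
  [-1,[16,-37,-105],0],
  [-1,[16,-37,-105],0],
  [-1,[16,-37,-105],0],
])

```text
t: 3.0
ee_pos: [583.6, -299.4, 42.2]
eef_rot: [0.643, 3.073, -0.001]
contact_force: [0.5, 0.2, -0.2]
opening: 0.0
grip_force: 0.0
```

```bash
python3 - <<'E'
from h import *
s=read_state();print(s['t'],s['ee_pos'],s['contact_force'])
im=get_image("side");cv2.imwrite("pics/s1.png",cv2.resize(im[240:400,260:460],(800,640))[:600,:,::-1])
E
```

```text
3.0 [ 583.64758158 -299.35606964   42.19157692] [ 0.519323    0.23842372 -0.24636439]
```

View pics/s1.png

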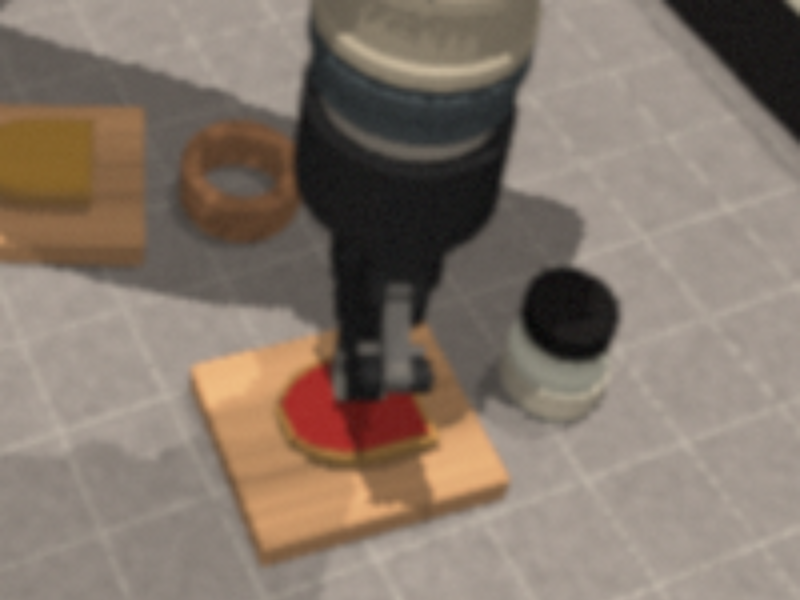

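The fingertips, at crop (385,385), hover over the red shield with the jar clear at right. I descend gently.

>>> send_rows([
  [-1,[0,0,-4],0],
  [-1,[0,0,-8],0],
  [-1,[0,0,-11],0],
  [-1,[0,0,-12],0],
  [-1,[0,0,-13],0],
  [-1,[0,0,-13],0],
])

```text
t: 3.65
ee_pos: [582.7, -299.1, 27.4]
eef_rot: [-0.644, -3.075, -0.0]
contact_force: [-1.1, 0.0, 0.6]
opening: 0.2
grip_force: 0.6
```

>>> send_rows([
  [-1,[0,0,-1],0],
  [-1,[0,0,-1],0],
  [-1,[0,0,-1],0],
])

```text
t: 3.95
ee_pos: [582.9, -299.1, 26.7]
eef_rot: [0.644, 3.075, -0.0]
contact_force: [-1.1, 1.0, 3.0]
opening: -0.1
grip_force: 1.3
```

>>> send_rows([
  [-1,[0,0,0],0],
  [-1,[0,0,0],0],
  [-1,[0,0,0],0],
  [-1,[0,0,0],0],
])

```text
t: 4.35
ee_pos: [582.9, -299.2, 26.6]
eef_rot: [0.644, 3.075, -0.0]
contact_force: [-1.9, 0.2, 2.4]
opening: -0.1
grip_force: 1.4
```

>>> send_rows([
  [-1,[0,0,0],0],
  [-1,[0,0,0],0],
  [-1,[0,0,0],0],
  [-1,[0,0,0],0],
])

```text
t: 4.75
ee_pos: [582.9, -299.2, 26.5]
eef_rot: [0.644, 3.075, -0.0]
contact_force: [-1.1, 0.5, 3.5]
opening: 0.3
grip_force: 1.5
```

About 3 N for 1.1 s. I lift off straight and travel to the timer.

>>> send_rows([
  [-1,[0,0,5],0],
  [-1,[0,0,20],0],
  [-1,[0,0,50],0],
  [-1,[0,0,90],0],
  [-1,[0,0,130],0],
  [-1,[0,0,130],0],
  [-1,[-33,634,130],0],
  [-1,[-33,634,130],0],
  [-1,[-33,634,130],0],
  [-1,[-33,634,130],0],
  [-1,[-33,634,130],0],
  [-1,[-33,634,130],0],
])

```text
t: 5.95
ee_pos: [566.8, 2.4, 156.2]
eef_rot: [-0.644, -3.075, -0.0]
contact_force: [0.7, 0.7, 1.0]
opening: -0.0
grip_force: 0.0
```

```bash
python3 - <<'E'
from h import *
s=read_state();print(s['t'],s['ee_pos'],s['contact_force'])
im=get_image("side")
c,b,p=blob(im,(300,315,400,380),red);print(c,b)
E
```

```text
5.95 [566.77423891   2.40853339 156.24458867] [0.73894721 0.67875085 1.01845103]
[347.85268631 340.55632582] (np.int32(331), np.int32(328), np.int32(35), np.int32(24), np.int32(577))
```

The red shield has not moved (centroid unchanged). I continue to the timer.

>>> send_rows([
  [-1,[-17,330,0],0],
  [-1,[-17,330,0],0],
  [-1,[-17,330,0],0],
  [-1,[-17,330,0],0],
  [-1,[-17,330,0],0],
  [-1,[-17,330,0],0],
  [-1,[-17,330,0],0],
  [-1,[-17,330,0],0],
  [-1,[-17,330,0],0],
  [-1,[-17,330,0],0],
  [-1,[-17,330,0],0],
])

```text
t: 7.1
ee_pos: [550.6, 329.3, 156.6]
eef_rot: [0.646, 3.074, -0.0]
contact_force: [0.0, 0.8, 0.5]
opening: -0.1
grip_force: 0.0
```

```bash
python3 -c "
from h import *
s=read_state();print(s['t'],s['ee_pos'],s['contact_force'],abs(s['joint_vel']).max())"
```

```text
7.1 [550.56673627 329.28682968 156.57119525] [0.01201441 0.81902762 0.54662995] 0.002002431290899577
```

>>> send_rows([
  [-1,[-1,6,-30],0],
  [-1,[-1,6,-60],0],
  [-1,[-1,6,-80],0],
  [-1,[-1,6,-90],0],
  [-1,[-1,6,-92],0],
  [-1,[-1,6,-92],0],
  [-1,[-1,6,-92],0],
])

```text
t: 7.8
ee_pos: [550.0, 336.5, 65.8]
eef_rot: [0.644, 3.073, 0.002]
contact_force: [0.4, -0.4, 0.3]
opening: 0.1
grip_force: 0.0
```

```bash
python3 - <<'E'
from h import *
s=read_state();print(s['t'],s['ee_pos'],s['contact_force'])
im=get_image("side");cv2.imwrite("pics/s2.png",cv2.resize(im[90:210,180:320],(700,600))[:,:,::-1])
E
```

```text
7.8 [550.03544227 336.51927383  65.8076268 ] [ 0.38595506 -0.44795848  0.26917999]
```

View pics/s2.png

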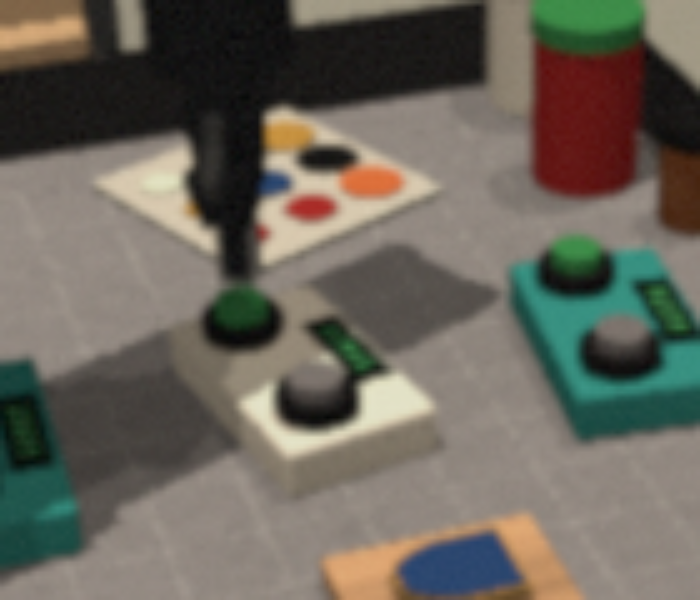

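The shut fingertips, at crop (238,275), stand just above the white timer's green button (240,308). I press in small steps.

>>> send_rows([
  [-1,[0,0,-5],0],
  [-1,[0,0,-10],0],
  [-1,[0,0,-13],0],
  [-1,[0,0,-15],0],
  [-1,[0,0,-17],0],
  [-1,[0,0,-17],0],
])

```text
t: 8.45
ee_pos: [549.2, 336.5, 47.5]
eef_rot: [-0.644, -3.075, 0.0]
contact_force: [-1.3, -0.3, 3.4]
opening: 0.3
grip_force: 2.0
```

>>> send_rows([
  [-1,[0,0,-1],0],
  [-1,[0,0,-2],0],
  [-1,[0,0,-2],0],
])

```text
t: 8.75
ee_pos: [549.2, 336.5, 46.1]
eef_rot: [0.644, 3.075, 0.0]
contact_force: [-3.6, -1.5, 7.5]
opening: 0.0
grip_force: 3.8
```

>>> send_rows([
  [-1,[0,0,-1],0],
  [-1,[0,0,-1],0],
  [-1,[0,0,-1],0],
])

```text
t: 9.05
ee_pos: [549.2, 336.5, 45.9]
eef_rot: [0.643, 3.074, 0.001]
contact_force: [-6.1, -2.2, 14.9]
opening: -0.1
grip_force: 7.4
```

Fully down: the force jumped to 15 N with almost no further travel. I release and withdraw upward.

>>> send_rows([
  [-1,[0,0,5],0],
  [-1,[0,0,15],0],
  [-1,[0,0,40],0],
  [-1,[0,0,80],0],
  [-1,[0,0,130],0],
  [-1,[-60,0,170],0],
  [-1,[-120,0,190],0],
  [-1,[-120,0,190],0],
  [-1,[-120,0,190],0],
  [-1,[-120,0,190],0],
  [-1,[-120,0,190],0],
])

```text
t: 10.15
ee_pos: [430.0, 336.4, 234.1]
eef_rot: [-0.644, -3.075, 0.001]
contact_force: [1.0, -0.4, 0.6]
opening: 0.2
grip_force: 0.0
```

```bash
python3 - <<'E'
from h import *
s=read_state();print(s['t'],s['ee_pos'],s['contact_force'],abs(s['joint_vel']).max())
for n in("top","side"):
    a=get_image(n);b=cv2.imread(f"pics/{n}0.png")[:,:,::-1]
    for nm,box,f in ([("red",(380,170,430,230),red),("grn",(150,195,177,225),green)] if n=="top" else [("red",(300,315,400,380),red),("grn",(215,140,243,162),green)]):
        try: print(n,nm,blob(a,box,f)[:2],blob(b,box,f)[:2])
        except Exception as e: print(n,nm,e)
cv2.imwrite("pics/s3.png",a[:,:,::-1])
E
```

```text
10.15 [429.95862087 336.43836529 234.05209492] [ 1.00932018 -0.4027274   0.57067735] 0.015406485093423194
top red (array([405.34576271, 198.58644068]), (np.int32(397), np.int32(189), np.int32(17), np.int32(21), np.int32(295))) (array([405.10891089, 198.58085809]), (np.int32(397), np.int32(189), np.int32(17), np.int32(21), np.int32(303)))
top grn (array([161.72380952, 209.79047619]), (np.int32(156), np.int32(205), np.int32(12), np.int32(11), np.int32(105))) (array([161.55140187, 209.90654206]), (np.int32(156), np.int32(205), np.int32(12), np.int32(11), np.int32(107)))
side red (array([347.81292517, 340.64115646]), (np.int32(331), np.int32(328), np.int32(35), np.int32(24), np.int32(588))) (array([347.84210526, 340.64855688]), (np.int32(331), np.int32(328), np.int32(35), np.int32(24), np.int32(589)))
side grn (array([227.47761194, 150.76119403]), (np.int32(222), np.int32(147), np.int32(12), np.int32(8), np.int32(67))) (array([227.47457627, 150.96610169]), (np.int32(223), np.int32(148), np.int32(10), np.int32(7), np.int32(59)))
```

View pics/s3.png

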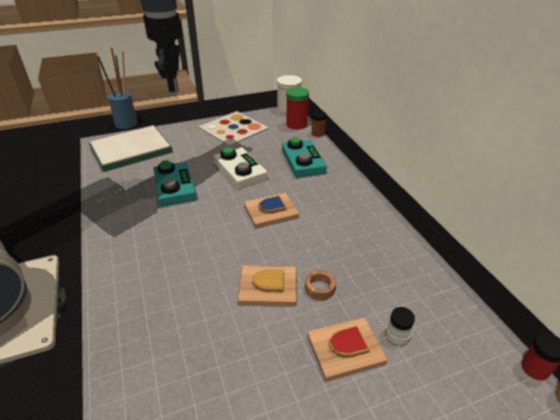

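The picture shows everything in place: red shield at (348,341), green button up again at (227,151), and the hand high and clear at (165,60).

```bash
python3 -c "
from station import *
print(sign_off())"
```

```text
the job is handed in; nothing more can be done
None
```

I touched the red shield lightly (about 3 N for 1.1 s), pressed the green button fully down and it came back up, and drew the hand clear. In the final pictures nothing had moved, and I handed the job in at about 10 s.

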